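# Hang the sample basket on the reading stand and lower it by one turn

### The arm

A 6-joint arm with a two-finger parallel gripper is mounted at the origin on a cart in front of the work surface, level with it; the furniture and walls round the work are solid. World frame = base frame: x ahead of the robot, y to its left, z up, the work surface at z = 0. Lengths are in m, angles in rad, forces in N, time in s.
With the tool pointing down it reaches from about 0.35 to 0.775 m from the base axis. Payload 5.5 kg.
Tool frame: the origin (TCP) lies where the fingers leave the gripper's body, on its centre line; the fingertips stand 73 mm ahead of it and the grasp point (between the pads) lies 54 mm ahead of it; z points along the fingers, y is the direction in which the jaws open and shut (so a half turn about z gives the same grasp; the last joint's range is limited). The gripper opens to 85 mm and grips with 20 to 120 N. Pads are 22 mm wide; open, the fingers measure 114 mm over their backs; the gripper's body (76 mm by 85 mm) begins 54 mm behind the grasp point. The pads swing forward as they close: fully open they stand 13 mm farther back than shut.
Start: joints at [1.17, 0.313, 0.046, 1.304, 0, 1.431], TCP at [0.148, 0.556, 0.304] pointing down, gripper open.
Joint ranges: [-2.76, 2.76], [-0.86, 1.69], [-1.03, 1.26], [-2.2, 2.34], [-1.47, 1.5], [-3.14, 3.14]. Speed limits (rad/s): [2.57, 2.57, 3.14, 3.14, 3.14, 3.14].

### API

Orientations are given as a unit quaternion [w, x, y, z].
In Python, from cell import ctrl, fingers, planner, sense, vision gives the robot as it stands. The module is installed in compiled form; this text tells all that it offers. Calls block until the motion is done:
- ctrl.goto(position, orientation): joint-space move of the TCP to a pose.
- ctrl.move_l(position, rot=None, v=0.15, threshold=None): straight line of the TCP; rot=None keeps the orientation; v is the mean speed in m/s. With threshold (N) it stops when the force on the tool has changed by that much, and returns True; else False.
- ctrl.set_joints(angles): joint-space move.
- fingers.set_gripper(opening, force=None): finger opening in m; force is the grip in N (None keeps the last); returns when the fingers have stopped.
- ctrl.sleep(seconds).
- planner.ik(position, orientation): joint angles nearest the present ones, or None.
- sense(): the state.
- vision.camera(name): name is "scene" or "top" or "wrist"; returns a dict with "color" (480x640x3 uint8, red, green, blue), "K" (3x3 intrinsics, pixels), "cam_to_world" (4x4, takes a point from camera to world coordinates). Camera axes: x right, y down, z forward; pixel columns grow to the right and rows downward; lengths in m; the calibration is good to about 2 mm. A picture is of the moment at which its call begins. There is no depth.
A pose or a line that the arm cannot do raises ctrl.Unreachable and nothing moves.
- ctrl.close_job(): hands the job in, once; it reports no verdict.
The state is a dict: "time_s": time; "joints": joint angles; "joint_vel": joint speeds; "joint_torque": joint torques, N m; "ee_pos": TCP position; "tool_rot": TCP orientation; "contact_force": force on the tool from outside, world axes, zero at the start; "wrist_torque": the same for the moment, N m; "finger_gap": finger opening in m.
Only numpy, scipy, OpenCV 4.12 (cv2) and the standard library are available. Lean on these libraries where they do the work, as an engineer would, in place of code of your own. Each camera call takes 0.05 s, during which the arm holds its last target.

### The job

Move the wire basket of samples from the hook of the plain drain stand to the hook of the reading stand, keeping it level and never setting it down, and let it hang there with both samples in it. Then push the handwheel's crank knob exactly one full turn counter-clockwise (seen from above), so that the lift makes its one stroke and lowers the basket to the reader, and leave the knob back beside its pointer. Leave the other things on the bench alone.

Things in the scene. Friction and masses are not known exactly. Their poses are not given: they have to be found in the camera images.
- basket: Loose steel wire basket: tray 70 x 104 mm (own x by y), 30 mm high, 0.2 to 0.3 kg. Origin at the centre of its underside, z up. A rigid wire bail (3 mm radius) in its y-z plane rises at y = +-50 mm to 74 mm height, then slopes in to a peak (the eye) at 118 mm. It hangs by the peak on a hook arm that runs through the bail along the basket's x. Starts on the drain stand's hook.
- basket_grip (a point): Centre of the basket's grip: an upright black bar 16 x 16 mm, 46 mm tall, on a thin stem over the bail's peak; axes as the basket's. 161 mm above the basket's underside, 43 mm straight above the eye. With the basket hung on either hook (lift at the top) it is at z = 227 mm; the stands lie lower.
- basket_eye (a point): Centre of the wire at the peak of the bail, which rests on the hook arm; 43 mm straight below basket_grip.
- drain_seat (a point): Where the eye lies on the hook of the plain drain stand (thin post, 76 mm square foot). The x axis points along the arm to the post, 85 mm away; the upturned free end is 24 mm out in -x, its top 9 mm above this point; a stop collar is 12 mm away in +x. To unhook, raise the basket 20 mm or more, carry it 45 mm or more out in -x. Basket x starts along this x.
- read_seat (a point): The same point of the like hook on the reading stand (post 85 mm off in +x, tip 24 mm out in -x and 9 mm higher, collar 12 mm in +x); z = 184 mm at the start. Bring the basket in from -x, its x along this x, eye 20 mm or more above, then lower it. The hook moves with the lift: one turn of the handwheel lowers it 30 mm.
- read_stand: The fixed reading stand: grey base plate 186 x 360 mm, with the lifting post at its origin (on the bench surface, x away from the hook tip, z up), a flat black reader pad under the hook, and to its right (-y) a grey gear box with a horizontal handwheel.
- wheel_axis (a point): On the vertical axis of the handwheel, at the top of its rim (z = 67 mm). Fixed, axes as read_stand. The wheel is a disc of 54 mm radius; its hub rises 4 mm higher. It lies 85 mm in -x and 220 mm in -y from the lifting post.
- knob_mid (a point): Centre of the upright black crank knob, 8 to 9 mm radius, z = 71 to 119 mm, 43 mm from wheel_axis; it spins freely on its pin. At the start it is on the -x side of wheel_axis (read_stand's axes), beside a small fixed steel pointer outside the rim (75 mm high, 55 to 72 mm from the axis).
- handwheel (a joint): Angle of the handwheel, rad: 0 at the start (knob beside the pointer), growing counter-clockwise seen from above; 2 pi = 6.283 after one full turn. It turns with slight friction (about 2 to 4 N at the knob) and stays where it is left; no stop at one turn.
- steel_disc: Loose steel sample disc 40 mm across, 9 mm thick, lying in the +y half of the basket (a 10 mm divider parts the halves). Origin at the centre of its underside.
- brass_bush: Loose brass bush 30 mm across, 26 mm high, standing in the -y half of the basket. Origin at the centre of its underside.
- ring_gauge: Bystander: steel ring 40 mm across, 14 mm high, on the reading stand's base plate between basket and handwheel. Leave alone.
- steel_bush: Bystander: steel bush 36 mm across, 18 mm high, on the bench behind the reading stand. Leave alone.
- micrometer: Bystander: micrometer 44 x 132 mm, 16 mm high, lying on the bench between the stands. Leave alone.

How it is judged:
On the way, in this order (a step that is already met when the one before it is completed fails the run):
1. the basket hangs on the reading stand's hook, let go, with the handwheel still at its start (distance between basket_eye and read_seat below 0.018 m and angle between basket_grip's own z axis and vertical below 0.15 rad and contact force between basket and read_stand above 1 N and contact force between basket and the fingers below 0.2 N and value of joint handwheel below 0.3 rad), for 0.2 s.
2. the handwheel is half way round with the basket hanging on the hook (distance between basket_eye and read_seat below 0.018 m and value of joint handwheel above 2.8 rad).
3. the handwheel has come round to one full turn, to within 0.2 rad (distance between basket_eye and read_seat below 0.018 m and value of joint handwheel above 6.083 rad), for 0.2 s.
At the end, for the whole second after the job is handed in: The basket hangs still and level (within 0.15 rad) by its eye on the reading stand's hook (eye within 18 mm of the seat point), let go, both samples in it, and the handwheel stands at one full turn (2 pi) within 0.2 rad, the basket thus lowered by 30 mm (all of step 3 and angle between basket_grip's own z axis and vertical below 0.15 rad and contact force between basket and read_stand above 1 N and contact force between basket and the fingers below 0.2 N and value of joint handwheel below 6.483 rad and linear speed of basket below 0.03 m/s and horizontal distance between each of steel_disc, brass_bush and basket below 0.05 m and z of steel_disc in the frame of basket between -0.005 and 0.03 m and z of brass_bush in the frame of basket between -0.005 and 0.03 m); the robot touches nothing.
It fails at once if the basket is set down or dropped (its grip below 186 mm height) or tilted by more than 0.35 rad (height (world z) of basket_grip below 0.186 m or angle between basket_grip's own z axis and vertical above 0.35 rad).
It fails at once if a sample leaves the basket (distance between any of steel_disc, brass_bush and basket above 0.09 m).
It fails at once if the handwheel is turned more than 0.4 rad past one turn, or 0.4 rad backwards (value of joint handwheel above 6.683 rad or value of joint handwheel below -0.4 rad).
It fails at once if the handwheel is turned before the basket hangs on the reading stand (value of joint handwheel above 0.4 rad and distance between basket_eye and read_seat above 0.04 m).
It fails at once if a bystander is moved by more than 30 mm (distance of any of ring_gauge, steel_bush, micrometer from where it was at the start of the episode above 0.03 m).
It also fails if it takes over 67 s, if anything falls off the work surface, if the arm or the gripper's body presses on something with over 40 N, if the wrist force passes 120 N, or if a joint passes its speed limit or range.

## Working session

There is one attempt and no reset: what is moved stays moved. The work goes in short steps, each a Python script; the robot and the scene stay as the last script left them, time stands still between calls to the robot, and variables do not carry over. Pictures are saved under pics/ and viewed, and the job is handed in when it is done.

```bash
mkdir -p pics; ls; python3 - <<'E'
from cell import ctrl, fingers, planner, sense, vision
import cv2, numpy as np
np.set_printoptions(precision=4,suppress=True)
s=sense();print(s)
for n in("scene","top","wrist"):
    d=vision.camera(n);cv2.imwrite(f"pics/{n}0.png",d["color"][:,:,::-1]);print(n,np.array(d["K"]).tolist(),np.array(d["cam_to_world"]))
E
```

```text
pics
{'time_s': 0.0, 'joints': array([ 1.1704,  0.314 ,  0.045 ,  1.3036, -0.    ,  1.4312]), 'joint_vel': array([-0.0002, -0.0001,  0.0012, -0.0013,  0.0008,  0.0003]), 'joint_torque': array([ -0.0006, -48.0625,  29.8532,   0.0193,  -0.0003,  -0.    ]), 'ee_pos': array([0.1481, 0.5552, 0.303 ]), 'tool_rot': array([-0.0002,  0.13  ,  0.9915, -0.0009]), 'contact_force': array([-0.721 , -0.4756, -0.3875]), 'wrist_torque': array([-0.004 , -0.0021,  0.0046]), 'finger_gap': 0.08561426439269092}
scene [[447.37069646733124, 0.0, 319.3110360345261], [0.0, 447.37069646733124, 240.91330894399405], [0.0, 0.0, 1.0]] [[ 0.6802 -0.5003  0.5358 -0.0029]
 [-0.7328 -0.4822  0.4801 -0.4507]
 [ 0.0181 -0.7192 -0.6946  0.8146]
 [ 0.      0.      0.      1.    ]]
top [[498.7354974098521, 0.0, 326.2467428690903], [0.0, 498.7354974098521, 244.6878438719535], [0.0, 0.0, 1.0]] [[ 0.0173 -0.9911  0.1322  0.3755]
 [-0.9997 -0.0195 -0.0157  0.0222]
 [ 0.0182 -0.1319 -0.9911  1.3878]
 [ 0.      0.      0.      1.    ]]
wrist [[344.5482887256906, 0.0, 317.3936782961444], [0.0, 344.5482887256906, 241.06943616093722], [0.0, 0.0, 1.0]] [[ 0.2583  0.9164  0.3058  0.0699]
 [ 0.9661 -0.2447 -0.0829  0.5761]
 [-0.0011  0.3169 -0.9485  0.3728]
 [ 0.      0.      0.      1.    ]]
```

View pics/scene0.png

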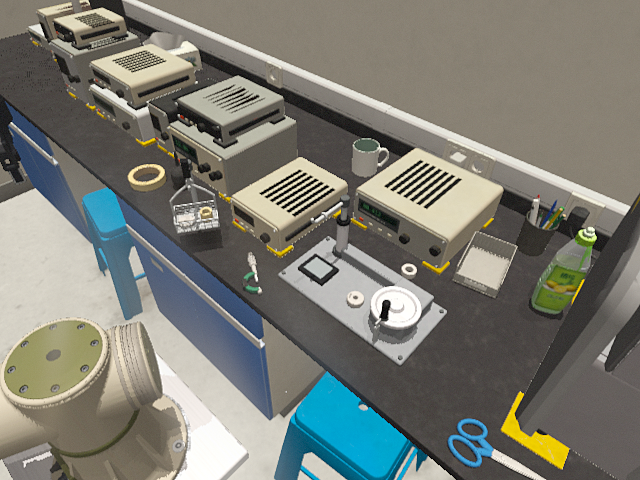

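View pics/top0.png

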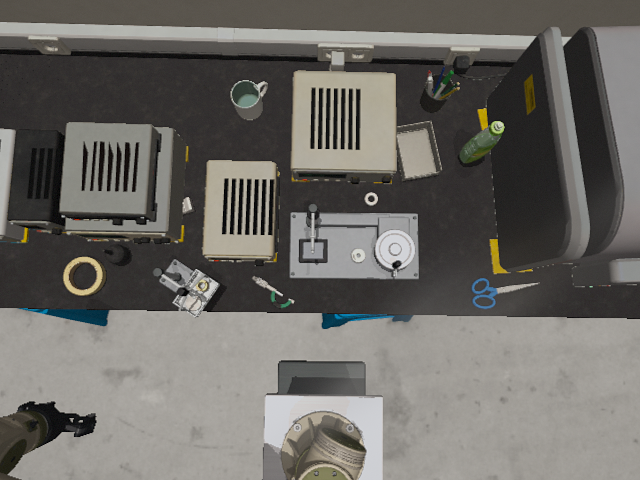

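View pics/wrist0.png

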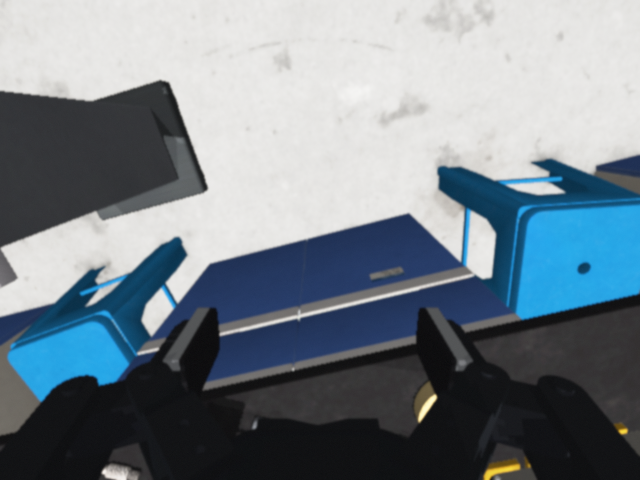

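The scene camera shows the basket at about (195,205) and the reading stand at (360,295). In the top view they are at (190,285) and (353,245). I'll zoom in on both.

```bash
python3 - <<'E'
import cv2, numpy as np
a=cv2.imread("pics/top0.png");b=cv2.imread("pics/scene0.png")
f=lambda i,x,y,w,h,s:cv2.resize(i[y:y+h,x:x+w],None,fx=s,fy=s,interpolation=cv2.INTER_CUBIC)
cv2.imwrite("pics/c1.png",f(a,140,245,100,75,8))
cv2.imwrite("pics/c2.png",f(a,280,195,150,100,5.3))
cv2.imwrite("pics/c3.png",f(b,150,140,100,100,6))
cv2.imwrite("pics/c4.png",f(b,270,180,190,190,3.1))
E
```

```text
(no output)
```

View pics/c1.png

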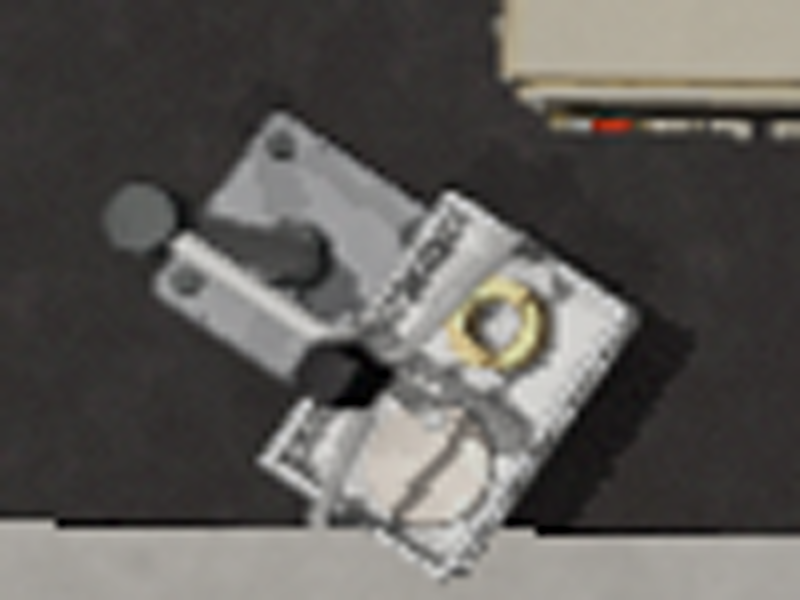

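View pics/c2.png

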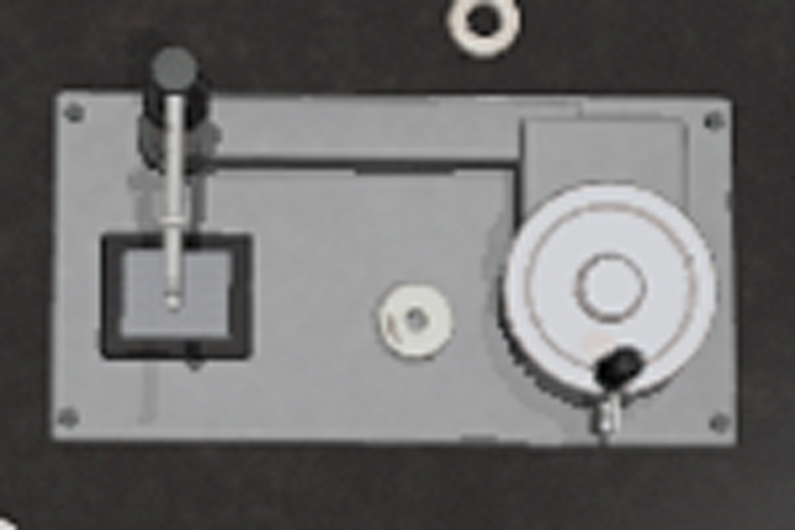

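View pics/c3.png

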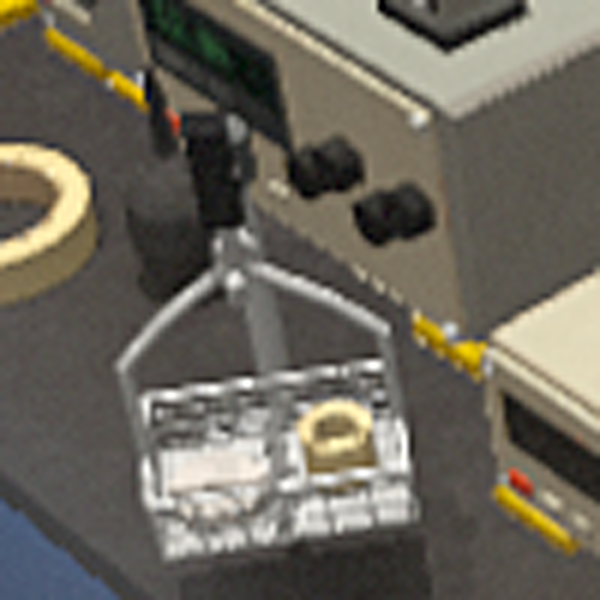

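View pics/c4.png

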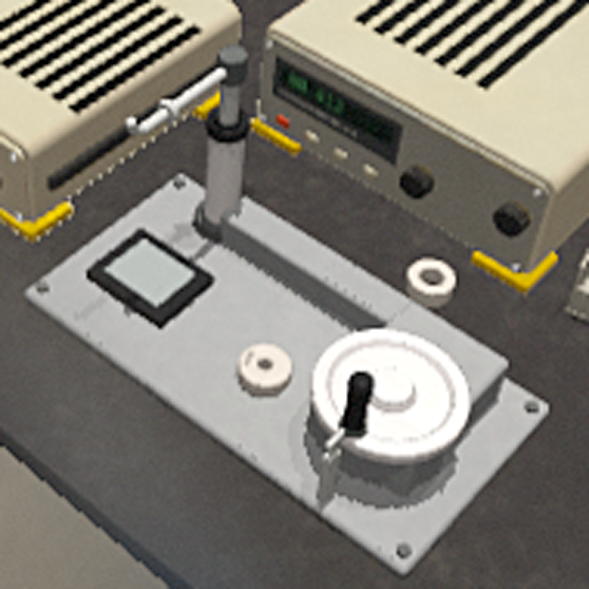

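```bash
cat > h.py <<'E'
import numpy as np, cv2
np.set_printoptions(precision=4,suppress=True)
CAL={"scene":([447.3707,319.311,240.9133],[[0.6802,-0.5003,0.5358,-0.0029],[-0.7328,-0.4822,0.4801,-0.4507],[0.0181,-0.7192,-0.6946,0.8146]]),
"top":([498.7355,326.2467,244.6878],[[0.0173,-0.9911,0.1322,0.3755],[-0.9997,-0.0195,-0.0157,0.0222],[0.0182,-0.1319,-0.9911,1.3878]])}
def ray(n,u,v):
    (f,cx,cy),T=CAL[n];T=np.array(T);d=T[:,:3]@[(u-cx)/f,(v-cy)/f,1];return T[:,3],d/np.linalg.norm(d)
def pl(n,u,v,z):
    o,d=ray(n,u,v);return o+d*(z-o[2])/d[2]
def tri(a,b):
    (o1,d1),(o2,d2)=ray(*a),ray(*b);A=np.stack([d1,-d2],1);t=np.linalg.lstsq(A,o2-o1,rcond=None)[0]
    p,q=o1+t[0]*d1,o2+t[1]*d2;return (p+q)/2,np.linalg.norm(p-q)
def cr(x0,y0,s,X,Y): return (X+.5)/s-.5+x0,(Y+.5)/s-.5+y0
E
python3 - <<'E'
from h import *
t=cv2.imread("pics/top0.png").astype(int);s=cv2.imread("pics/scene0.png").astype(int)
def blob(im,x0,y0,x1,y1,th):
    m=(im[y0:y1,x0:x1].max(2)<th).astype(np.uint8);n,l,st,c=cv2.connectedComponentsWithStats(m)
    for i in range(1,n):
        if st[i,4]>10: print(st[i]+[x0,y0,0,0,0],c[i]+[x0,y0])
print("grip top");blob(t,174,284,192,300,38)
print("grip scn");blob(s,174,155,195,182,30)
print("knob top");blob(t,386,255,406,273,60)
print("knob scn");blob(s,374,294,394,326,60)
C1=lambda X,Y:cr(140,245,8,X,Y);C2=lambda X,Y:cr(280,195,5.3,X,Y);C3=lambda X,Y:cr(150,140,6,X,Y);C4=lambda X,Y:cr(270,180,3.1,X,Y)
yaw=lambda a,b:np.arctan2(*(b-a)[[1,0]])
print("foot",[pl("top",*C1(*p),.008) for p in((277,108),(155,287))])
print("arm",yaw(pl("top",*C1(325,335),.184),pl("top",*C1(183,241),.184)))
r=[pl("top",*C1(*p),.096) for p in((450,190),(637,312),(260,460),(450,580))];print("rim",r,np.mean(r,0))
print("grip top@.25",pl("top",*C1(330,372),.25), "mid",pl("top",*C1(345,373),.227))
print("plate",[pl("top",*C2(*p),.01) for p in((58,92),(732,98),(52,438),(736,443))])
print("tip",tri(("top",*C2(172,300)),("scene",*C4(135,124))),"post top",tri(("top",*C2(177,68)),("scene",*C4(233,55))))
print("wheel",pl("top",*C2(610,290),.067),"hub",pl("top",*C2(611,288),.071),pl("scene",*C4(391,389),.071),pl("scene",*C4(391,391),.067))
E
```

```text
grip top
[181 288   8   8  33] [184.6061 292.    ]
grip scn
[181 163   9  15  79] [185.2152 169.6709]
knob top
[393 261   8   8  41] [396.0732 264.2439]
knob scn
[380 300  10  21 136] [384.7059 310.1618]
foot [array([0.5139, 0.4203, 0.008 ]), array([0.4514, 0.4584, 0.008 ])]
arm 1.014207113150834
rim [array([0.4796, 0.3378, 0.096 ]), array([0.4413, 0.2758, 0.096 ]), array([0.3919, 0.3938, 0.096 ]), array([0.3549, 0.3314, 0.096 ])] [0.4169 0.3347 0.096 ]
grip top@.25 [0.415  0.3313 0.25  ] mid [0.4156 0.3332 0.227 ]
plate [array([0.65  , 0.1023, 0.01  ]), array([ 0.6543, -0.2561,  0.01  ]), array([0.4667, 0.1005, 0.01  ]), array([ 0.4707, -0.2569,  0.01  ])]
tip (array([0.5195, 0.037 , 0.187 ]), np.float64(0.0010347981700572014)) post top (array([0.6267, 0.0381, 0.1855]), np.float64(0.0022237783880437296))
wheel [ 0.5428 -0.1821  0.067 ] hub [ 0.5433 -0.1819  0.071 ] [ 0.54   -0.1835  0.071 ] [ 0.5415 -0.1831  0.067 ]
```

```bash
cat >> h.py <<'E'
def quat(yj): # tool down, jaw (tool y) along yaw yj
    a=(yj+np.pi/2)/2; return [0,float(np.cos(a)),float(np.sin(a)),0]
BY=1.015; SY=0.011
E
python3 - <<'E'
from h import *
from cell import ctrl, fingers, planner, sense, vision
print(tri(("top",184.6,292),("scene",185.2,169.7)))
print("knob",tri(("top",396.07,264.24),("scene",384.7,310.2)))
for p,y in [((.415,.334,.36),BY),((.415,.334,.28),BY),((.38,.28,.34),BY),((.40,.15,.34),.5),((.47,.037,.34),SY),((.5425,.037,.34),SY),((.5425,.037,.28),SY),
 ((.5,-.183,.155),SY),((.586,-.183,.155),SY),((.543,-.14,.155),SY),((.543,-.226,.155),SY),((.5,-.183,.155),SY-1.57),((.586,-.183,.155),SY-1.57)]:
    print(p,y,planner.ik(p,quat(y)))
E
```

```text
(array([0.4126, 0.3301, 0.2251]), np.float64(0.0030291680313522967))
knob (array([ 0.5004, -0.1818,  0.0901]), np.float64(0.0006018682620341812))
(0.415, 0.334, 0.36) 1.015 [0.5269 0.2208 0.0592 1.4092 0.     1.0827]
(0.415, 0.334, 0.28) 1.015 [ 0.5269  0.2396 -0.1118  1.2193  0.      1.0827]
(0.38, 0.28, 0.34) 1.015 [ 0.4647  0.1042 -0.1296  1.337   0.      1.0205]
(0.4, 0.15, 0.34) 0.5 [ 0.1704  0.0167 -0.2237  1.3303  0.      1.2412]
(0.47, 0.037, 0.34) 0.011 [-0.092   0.1031 -0.1308  1.3368  0.      1.4678]
(0.5425, 0.037, 0.34) 0.011 [-0.0796  0.2446  0.0414  1.3676  0.      1.4802]
(0.5425, 0.037, 0.28) 0.011 [-0.0796  0.2607 -0.0841  1.226   0.      1.4802]
(0.5, -0.183, 0.155) 0.011 [-0.5017  0.325  -0.3192  0.9266  0.      1.0581]
(0.586, -0.183, 0.155) 0.011 [-0.4334  0.467  -0.1002  1.0037  0.      1.1264]
(0.543, -0.14, 0.155) 0.011 [-0.3955  0.3741 -0.2461  0.9506  0.      1.1643]
(0.543, -0.226, 0.155) 0.011 [-0.5308  0.4217 -0.1724  0.9766  0.      1.029 ]
(0.5, -0.183, 0.155) -1.5590000000000002 [-0.5017  0.325  -0.3192  0.9266  0.      2.6281]
(0.586, -0.183, 0.155) -1.5590000000000002 [-0.4334  0.467  -0.1002  1.0037  0.      2.6964]
```

```bash
python3 - <<'E'
from h import *
from cell import ctrl, fingers, planner, sense, vision
ctrl.move_l([.148,.556,.37],v=.3)
ctrl.goto([.415,.333,.365],quat(BY))
d=vision.camera("wrist");cv2.imwrite("pics/w1.png",d["color"][:,:,::-1])
d2=vision.camera("scene");cv2.imwrite("pics/s1.png",d2["color"][:,:,::-1])
K=np.array(d["K"]);T=np.array(d["cam_to_world"])
c=np.linalg.inv(T)@[.415,.333,.25,1];print((K@c[:3])/c[2],sense()["time_s"],sense()["ee_pos"])
np.savez("w1",K=K,T=T)
E
```

```text
[316.9818 273.9545   1.    ] 1.925 [0.4142 0.3339 0.3649]
```

View pics/w1.png

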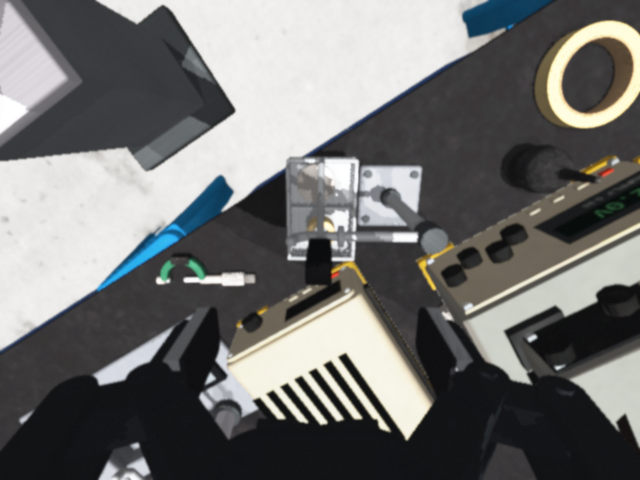

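View pics/s1.png

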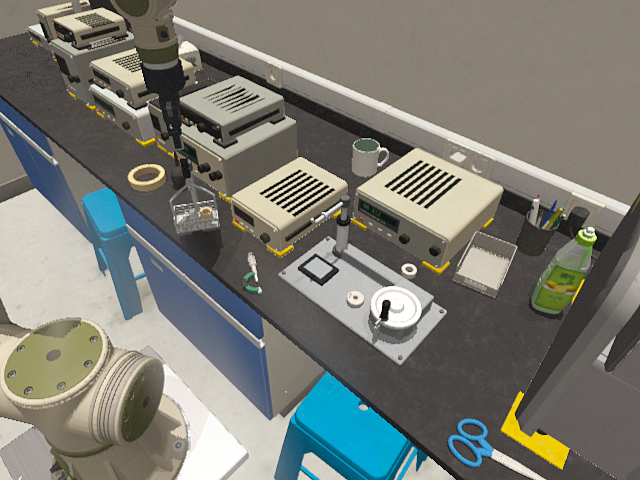

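The wrist view shows the grip bar at (318,262), within about 2 mm of the position I predicted, and the basket edges line up with the jaws. I'll descend and grasp.

```bash
python3 - <<'E'
from h import *
from cell import ctrl, fingers, planner, sense, vision
print(ctrl.move_l([.4145,.333,.279],rot=quat(BY),v=.1,threshold=12))
print(sense()["ee_pos"])
fingers.set_gripper(.04,30);fingers.set_gripper(0.008,45);s=sense();print(s["finger_gap"],s["contact_force"],s["time_s"])
d=vision.camera("wrist");cv2.imwrite("pics/w2.png",d["color"][:,:,::-1])
E
```

```text
False
[0.4148 0.3332 0.2797]
0.015478803830864541 [-0.8419 -0.1681  2.1749] 3.775
```

View pics/w2.png

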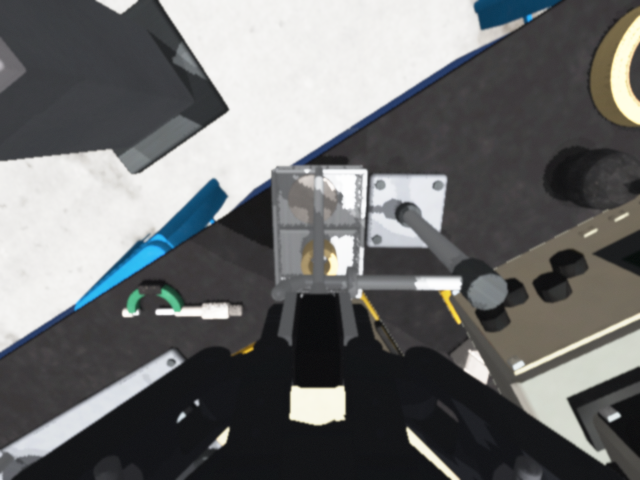

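The wrist view shows the bar between the pads at (318,340), with the fingers either side of the hook arm and a gap of 15.5 mm. Next I'll lift, take the basket out past the tip and look.

```bash
python3 - <<'E'
from h import *
from cell import ctrl, fingers, planner, sense, vision
ctrl.move_l([.4145,.333,.319],v=.06);s=sense();print(s["contact_force"],s["finger_gap"])
x=np.array([np.cos(BY),np.sin(BY)])
p=np.array([.4145,.333])-.075*x
ctrl.move_l([*p,.319],v=.1);s=sense();print(s["ee_pos"],s["contact_force"],s["wrist_torque"],s["finger_gap"],s["time_s"])
for n in("wrist","scene"):
    d=vision.camera(n);cv2.imwrite(f"pics/{n}3.png",d["color"][:,:,::-1])
E
```

```text
[-0.9219  0.4693 -3.5624] 0.015479715300619588
[0.3754 0.2696 0.3191] [ 0.2306  0.5954 -3.934 ] [ 0.0156  0.0391 -0.0422] 0.01547739740437922 5.5417
```

View pics/wrist3.png

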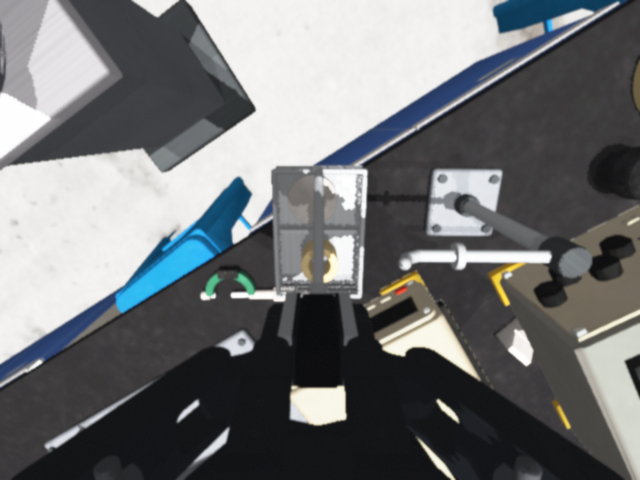

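View pics/scene3.png

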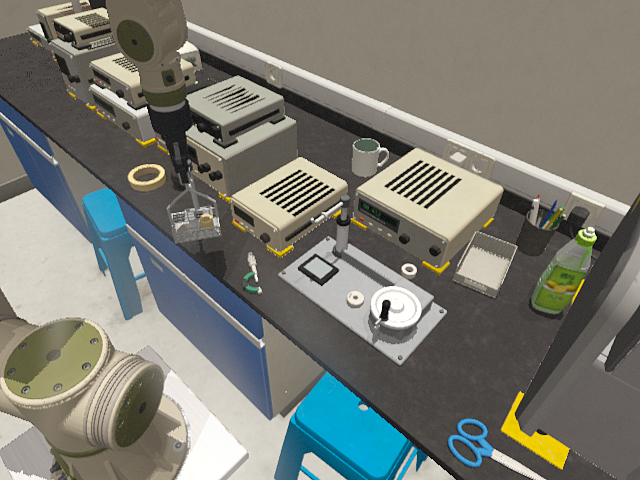

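The wrist view shows the hook tip at (405,258), clear of the basket, and both samples are in place. I'll carry it to just in front of the reading hook.

```bash
python3 - <<'E'
from h import *
from cell import ctrl, fingers, planner, sense, vision
ctrl.move_l([.388,.16,.335],rot=quat(.55),v=.12)
ctrl.move_l([.40,.06,.325],rot=quat(SY),v=.12)
ctrl.move_l([.455,.0365,.319],v=.1)
s=sense();print(s["ee_pos"],s["contact_force"],s["finger_gap"],s["time_s"])
for n in("wrist","scene","top"):
    d=vision.camera(n);cv2.imwrite(f"pics/{n}4.png",d["color"][:,:,::-1])
    if n=="wrist": np.savez("w4",K=d["K"],T=d["cam_to_world"])
E
```

```text
[0.4546 0.0366 0.3187] [-0.7701 -0.7767 -3.3226] 0.015538161480818068 8.4583
```

View pics/wrist4.png

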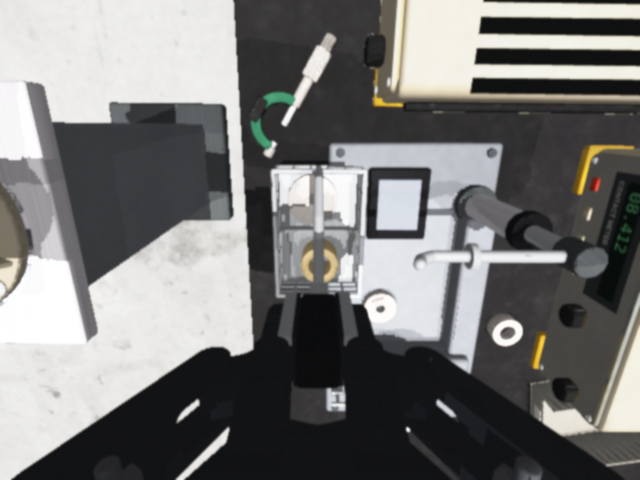

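View pics/scene4.png

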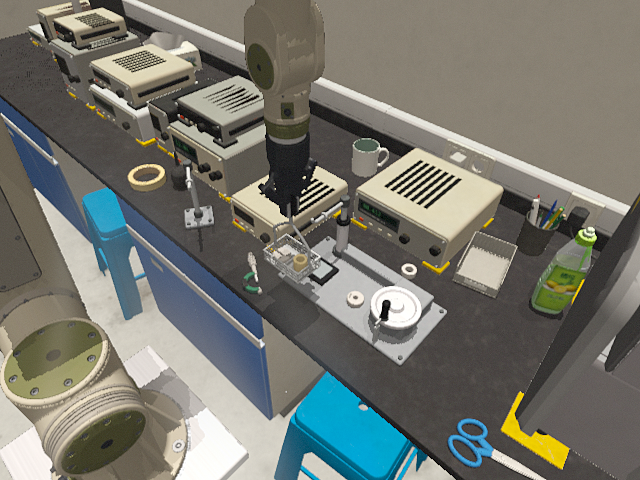

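View pics/top4.png

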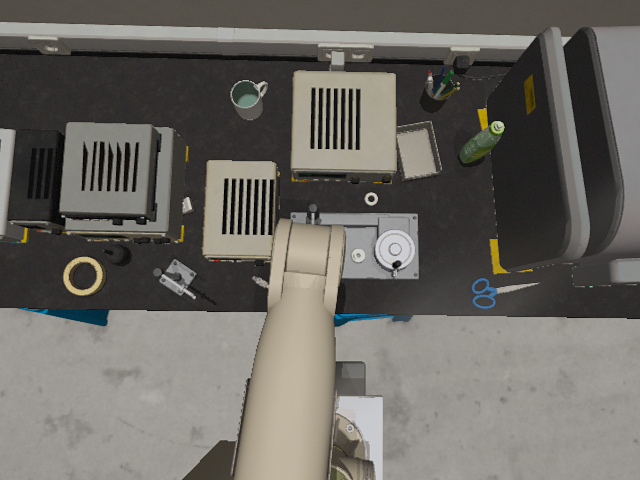

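```bash
python3 - <<'E'
from h import *
w=np.load("w4.npz");K=w["K"];T=w["T"]
def pw(u,v,z):
    d=T[:3,:3]@np.linalg.inv(K)@[u,v,1];o=T[:3,3];return o+d*(z-o[2])/d[2]
for n,u,v,z in[("tip",421,260,.19),("tip",421,260,.177),("arm",445,258,.177),("collar",473,256,.177),("arm",560,257,.177)]:print(n,pw(u,v,z))
E
```

```text
tip [0.519  0.0401 0.19  ]
tip [0.5232 0.035  0.177 ]
arm [0.5388 0.0365 0.177 ]
collar [0.557  0.0381 0.177 ]
arm [0.6142 0.0381 0.177 ]
```

```bash
python3 - <<'E'
from h import *
from cell import ctrl, fingers, planner, sense, vision
ctrl.move_l([.543,.037,.319],v=.1)
s=sense();print(s["ee_pos"],s["contact_force"])
ctrl.move_l([.543,.037,.286],v=.06)
print(sense()["contact_force"])
print(ctrl.move_l([.543,.037,.278],v=.02,threshold=6))
s=sense();print(s["ee_pos"],s["contact_force"],s["wrist_torque"],s["time_s"])
for n in("wrist","scene"):
    d=vision.camera(n);cv2.imwrite(f"pics/{n}5.png",d["color"][:,:,::-1])
    if n=="wrist": np.savez("w5",K=d["K"],T=d["cam_to_world"])
b=cv2.imread("pics/scene5.png");cv2.imwrite("pics/s5.png",cv2.resize(b[150:300,240:440],None,fx=4,fy=4,interpolation=2))
E
```

```text
[0.5425 0.0371 0.3189] [-0.4897  0.4273 -2.8432]
[-0.4387 -0.2692 -3.3447]
True
[0.5433 0.0373 0.2791] [1.1761 0.8807 3.081 ] [ 0.3353 -0.1878  0.0145] 10.7333
```

View pics/wrist5.png

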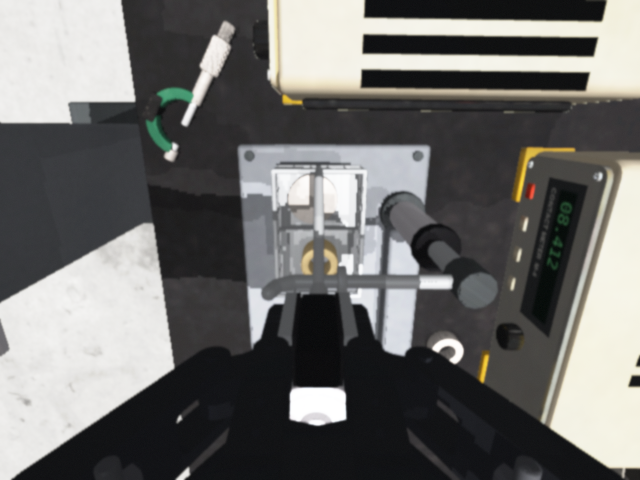

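View pics/s5.png

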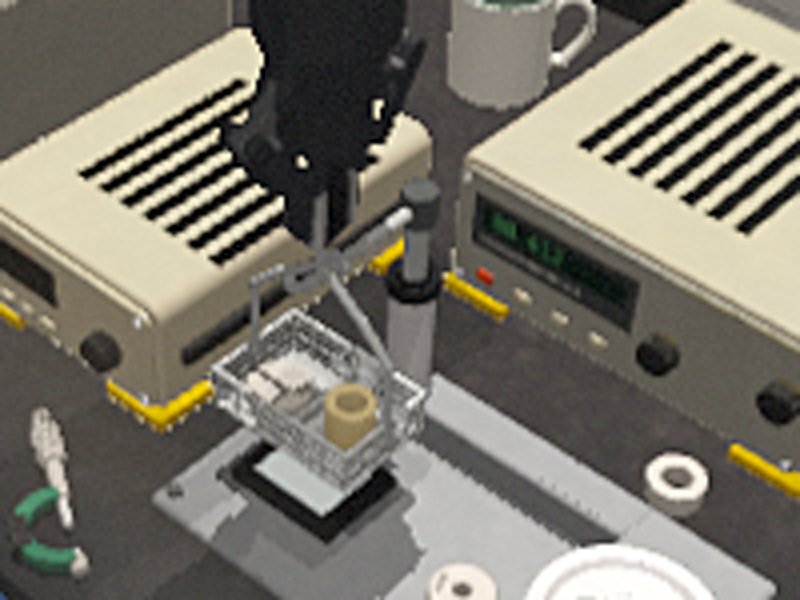

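The arm runs through the bail, with the tip at (268,293) on the near side, and the contact height matches the hung height. I'll release.

```bash
python3 - <<'E'
from h import *
from cell import ctrl, fingers, planner, sense, vision
fingers.set_gripper(.03);fingers.set_gripper(.085)
ctrl.move_l([.543,.037,.37],v=.1)
s=sense();print(s["ee_pos"],s["contact_force"],s["time_s"])
ctrl.goto([.46,-.1,.36],quat(SY))
for n in("wrist","scene"):
    d=vision.camera(n);cv2.imwrite(f"pics/{n}6.png",d["color"][:,:,::-1])
b=cv2.imread("pics/scene6.png");cv2.imwrite("pics/s6.png",cv2.resize(b[150:300,240:440],None,fx=4,fy=4,interpolation=2))
E
```

```text
[0.5427 0.037  0.3693] [ 0.0684  0.2186 -0.1174] 12.7833
```

View pics/wrist6.png

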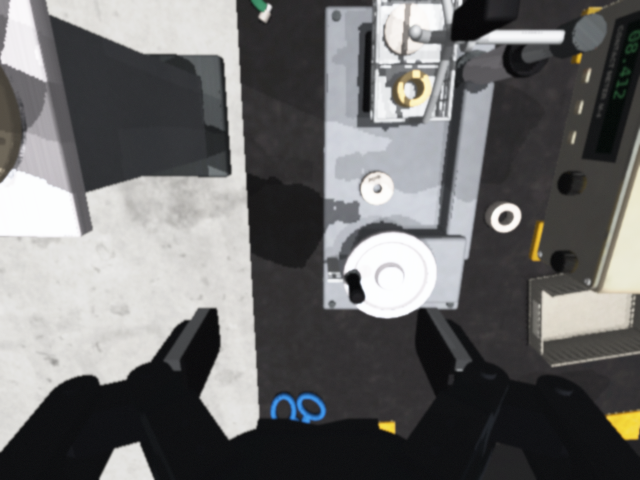

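View pics/s6.png

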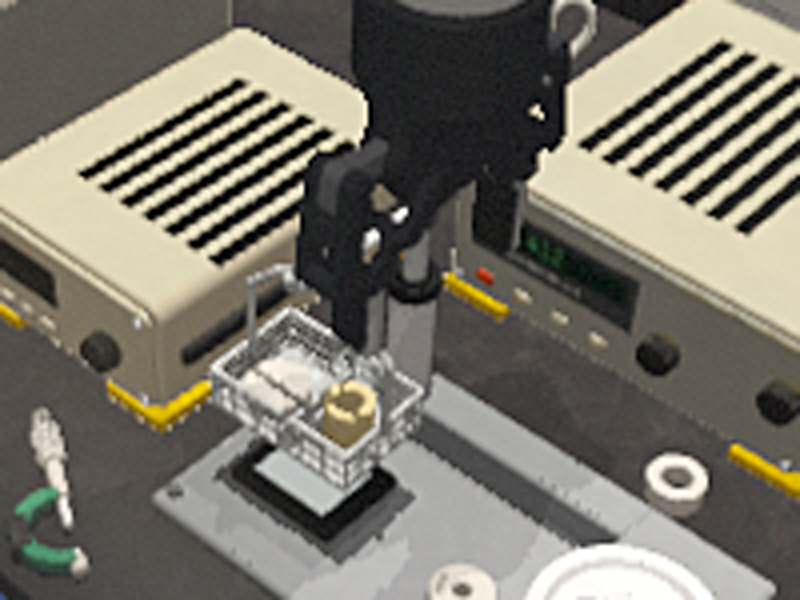

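The basket is hanging freely and level with both samples in it. The wrist view shows the hub at (390,276) and the knob at (355,287), still beside the pointer. I'll check the wheel position, then take hold of the knob.

```bash
python3 - <<'E'
from h import *
from cell import ctrl, fingers, planner, sense, vision
d=vision.camera("wrist");K=np.array(d["K"]);T=np.array(d["cam_to_world"])
def pw(u,v,z):
    q=T[:3,:3]@np.linalg.inv(K)@[u,v,1];o=T[:3,3];return o+q*(z-o[2])/q[2]
print("hub",pw(390,276,.071),"rim",pw(391,275,.067),"knobtop",pw(356,294,.119))
JY=SY+np.pi/2
fingers.set_gripper(.05,20)
ctrl.goto([.5,-.1825,.25],quat(JY)); s=sense();print(s["joints"],s["ee_pos"],s["contact_force"])
print(ctrl.move_l([.5,-.1825,.154],v=.1,threshold=8))
fingers.set_gripper(.012,20)
s=sense();print(s["ee_pos"],s["contact_force"],s["finger_gap"],s["time_s"])
for n in("wrist","scene"):
    d=vision.camera(n);cv2.imwrite(f"pics/{n}7.png",d["color"][:,:,::-1])
b=cv2.imread("pics/scene7.png");cv2.imwrite("pics/s7.png",cv2.resize(b[150:350,240:440],None,fx=3,fy=3,interpolation=2))
E
```

```text
hub [ 0.5446 -0.1786  0.071 ] rim [ 0.5466 -0.1791  0.067 ] knobtop [ 0.5008 -0.1772  0.119 ]
[-0.5008  0.253  -0.1687  1.1489  0.0001 -0.5111] [ 0.5    -0.1825  0.2502] [0.5248 0.2302 0.0817]
False
[ 0.5004 -0.1828  0.1546] [ 0.1893 -0.7036  2.9083] 0.016093048037121485 17.0583
```

View pics/wrist7.png

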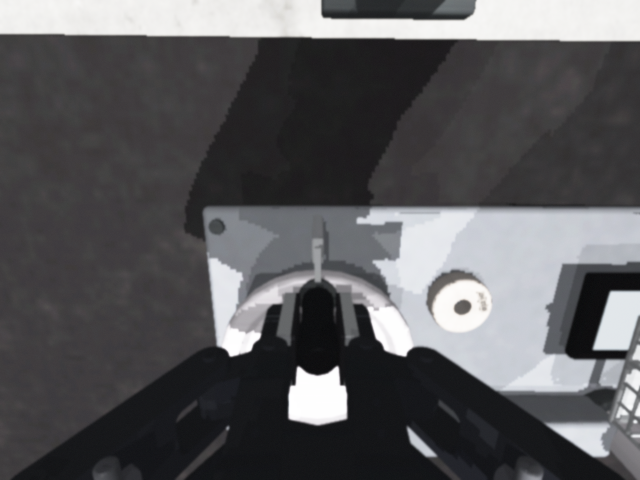

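View pics/s7.png

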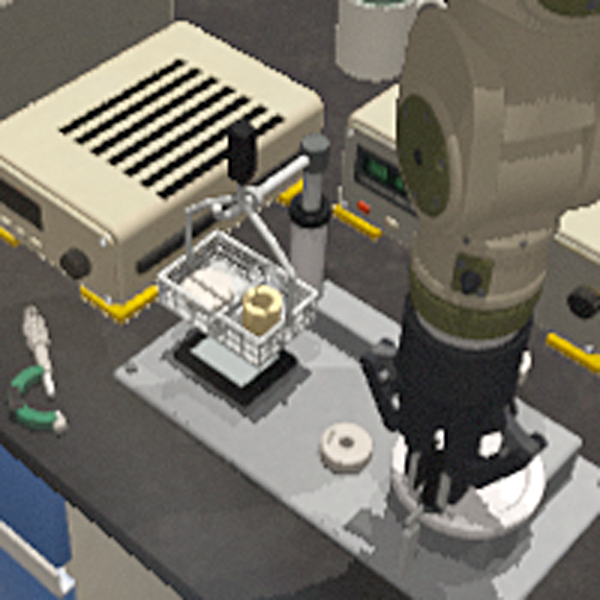

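The basket hangs cleanly. The wrist view shows the knob at (318,320) between the pads, in line with the pointer at (318,245). I'll start the circle in small steps and watch the force.

```bash
cat > turn.py <<'E'
import sys
from h import *
from cell import ctrl, fingers, planner, sense, vision
def turn(a0,a1,c=(.5435,-.1825),r=.043,lim=18):
    n=int(np.ceil((a1-a0)/np.radians(15)))
    for a in np.linspace(a0,a1,n+1)[1:]:
        t=a+np.pi+SY
        ctrl.move_l([c[0]+r*np.cos(t),c[1]+r*np.sin(t),.154],v=.05)
        s=sense();f=s["contact_force"];rad=np.array([np.cos(t),np.sin(t)])
        print("%.0f rad %.1f tan %.1f z %.1f gap %.4f"%(np.degrees(a),f[:2]@rad,f[:2]@[-rad[1],rad[0]],f[2],s["finger_gap"]),s["ee_pos"][:2],round(s["time_s"],2))
        if np.linalg.norm(f[:2])>lim: print("STOP");return a
    return a1
E
python3 -c "
from turn import *
turn(0,np.pi/2)"
```

```text
15 rad 2.5 tan -0.4 z 6.3 gap 0.0165 [ 0.5021 -0.1943] 17.54
30 rad 2.3 tan -1.1 z 5.0 gap 0.0164 [ 0.5066 -0.2048] 17.92
45 rad 0.9 tan -0.5 z 4.8 gap 0.0161 [ 0.5137 -0.2137] 18.29
60 rad 1.3 tan 0.1 z 4.9 gap 0.0159 [ 0.5228 -0.2204] 18.67
75 rad 0.2 tan 0.7 z 6.1 gap 0.0162 [ 0.5333 -0.2244] 19.04
90 rad -0.1 tan -1.1 z 4.7 gap 0.0162 [ 0.5445 -0.2256] 19.42
```

```bash
python3 -c "
from turn import *
for n in('wrist','scene'):
    d=vision.camera(n);cv2.imwrite(f'pics/{n}8.png',d['color'][:,:,::-1])
"
```

```text
(no output)
```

View pics/wrist8.png

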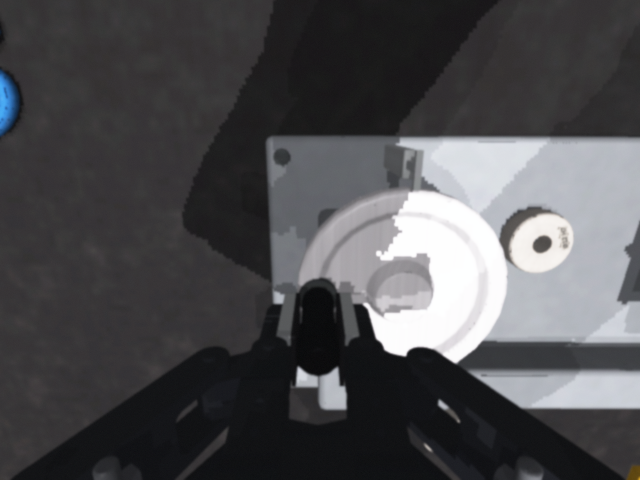

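The knob is still held between the pads at (318,325) and has moved a quarter turn to the −y side of the hub at (400,285). I'll continue to three quarters, then finish the turn.

```bash
python3 -c "
from turn import *
a=turn(np.pi/2,2*np.pi)
for n in('wrist','scene'):
    d=vision.camera(n);cv2.imwrite(f'pics/{n}9.png',d['color'][:,:,::-1])
b=cv2.imread('pics/scene9.png');cv2.imwrite('pics/s9.png',cv2.resize(b[150:350,240:440],None,fx=3,fy=3,interpolation=2))
"
```

```text
105 rad -0.8 tan -0.2 z 6.1 gap 0.0162 [ 0.5555 -0.2239] 19.89
120 rad -0.4 tan -0.1 z 5.8 gap 0.0160 [ 0.5658 -0.2194] 20.27
135 rad -0.8 tan -0.2 z 6.2 gap 0.0165 [ 0.5745 -0.2124] 20.64
150 rad -1.0 tan -0.0 z 6.5 gap 0.0163 [ 0.5811 -0.2034] 21.02
165 rad -1.2 tan 0.5 z 6.2 gap 0.0162 [ 0.5852 -0.1931] 21.39
180 rad -2.3 tan -0.6 z 5.8 gap 0.0164 [ 0.5865 -0.1817] 21.77
195 rad -2.5 tan -0.8 z 7.6 gap 0.0165 [ 0.5847 -0.1704] 22.14
210 rad -3.5 tan -0.6 z 6.5 gap 0.0165 [ 0.5802 -0.1601] 22.52
225 rad -4.2 tan -0.6 z 8.0 gap 0.0161 [ 0.5732 -0.1514] 22.89
240 rad -4.3 tan 0.1 z 6.5 gap 0.0166 [ 0.5642 -0.1447] 23.27
255 rad -3.7 tan -0.6 z 6.9 gap 0.0161 [ 0.5537 -0.1406] 23.64
270 rad -3.8 tan -0.1 z 6.8 gap 0.0161 [ 0.5425 -0.1394] 24.02
285 rad -4.4 tan -0.2 z 6.9 gap 0.0162 [ 0.5313 -0.1411] 24.39
300 rad -3.2 tan -0.0 z 6.3 gap 0.0165 [ 0.5212 -0.1455] 24.77
315 rad -3.9 tan 0.1 z 6.5 gap 0.0165 [ 0.5126 -0.1522] 25.14
330 rad -3.7 tan 0.1 z 6.4 gap 0.0165 [ 0.5059 -0.161 ] 25.52
345 rad -2.8 tan -0.9 z 7.3 gap 0.0162 [ 0.5017 -0.1712] 25.89
360 rad -1.6 tan -0.1 z 7.9 gap 0.0160 [ 0.5002 -0.1821] 26.27
```

View pics/wrist9.png

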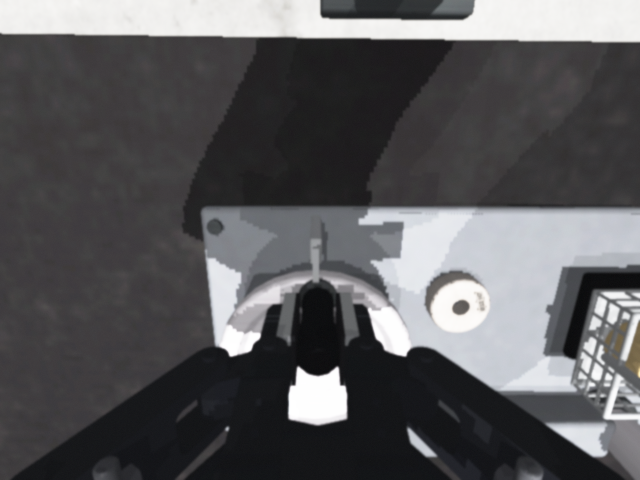

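View pics/s9.png

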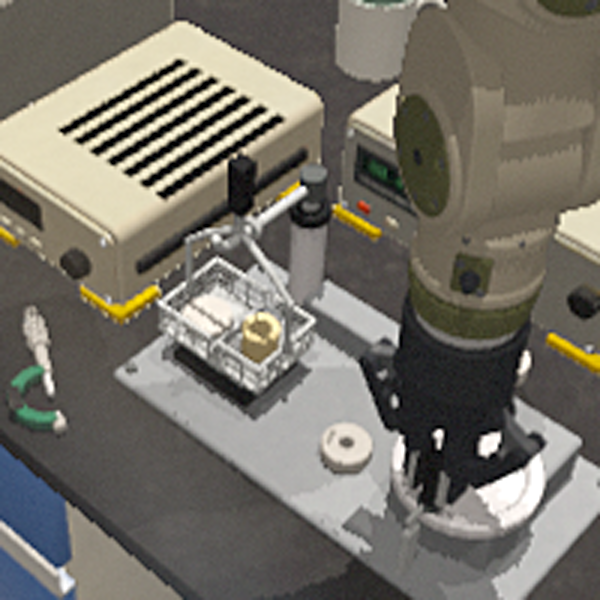

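The knob is back beside the pointer, and the basket hangs lower over the reader with both samples in it. I'll let go, withdraw and check.

```bash
python3 -c "
from turn import *
fingers.set_gripper(.03);fingers.set_gripper(.06)
ctrl.move_l([.5,-.1825,.30],v=.1)
ctrl.goto([.42,-.30,.36],quat(SY+np.pi/2))
ctrl.sleep(.5);s=sense();print(s['contact_force'],s['time_s'],s['ee_pos'])
for n in('top','scene'):
    d=vision.camera(n);cv2.imwrite(f'pics/{n}10.png',d['color'][:,:,::-1])
a=cv2.imread('pics/top10.png');b=cv2.imread('pics/scene10.png')
f=lambda i,x,y,w,h,s:cv2.resize(i[y:y+h,x:x+w],None,fx=s,fy=s,interpolation=2)
cv2.imwrite('pics/e1.png',f(a,280,195,150,100,5.3));cv2.imwrite('pics/e2.png',f(b,240,170,210,190,3.1))
"
```

```text
[-0.0312  0.0142 -0.1459] 29.825 [ 0.4203 -0.2996  0.3599]
```

View pics/e1.png

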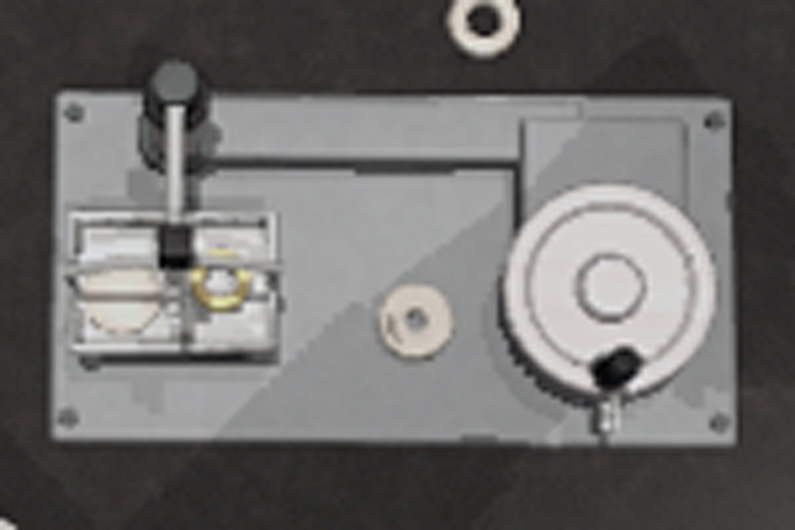

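View pics/e2.png

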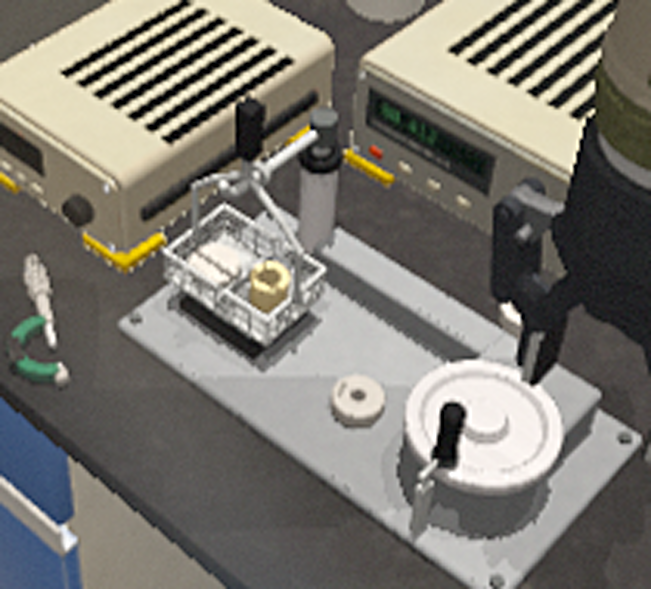

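The knob is at (615,367) in the crop, against (618,368) at the start, which is within about 0.03 rad of one full turn. The basket is level, lowered and released, and the bystanders are where they were. I'll hand in the job.

```bash
python3 -c "
from cell import ctrl
print(ctrl.close_job())"
```

```text
the job is handed in; nothing more can be done
None
```

The basket now hangs on the reading stand's hook with both samples in it. The handwheel has made one full counter-clockwise turn, and the job was handed in after about 30 s of the 67 s allowed.

**What I did:** I gripped the basket by its bar, unhooked it from the drain stand and hung it on the reading hook, then let go. Then I gripped the crank knob lightly and led it round one circle, rather than pushing it from one side, and released it beside its pointer. Sideways force on the tool stayed below about 5 N during the turn.

**Last checks:**
- **Basket:** in the final pictures it looks level and hangs lower over the reader pad, with the disc and bush in their halves.
- **Knob:** it is beside its pointer, less than one picture pixel (about 0.03 rad) from where it started.
- **Bystanders:** the ring gauge, steel bush and micrometer appear unmoved.
- **Robot:** the arm was clear of everything and the tool force read about zero.

**Limits of the checks:** These were judged from the pictures; I did not measure the 30 mm drop or the basket's tilt. One disagreement: the wrist camera put the wheel axis and knob 3–5 mm off the other two cameras. I used the other two, and the low forces during the turn supported that.

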